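Lock the keyhole bracket onto the sprung stud of the tool stand

TASK

Pick up the yellow keyhole bracket by its black fin, feel for the brass stud on the sloped blue board and press the large end of the keyhole over the stud's head until the bracket lies flat on the board, then slide it down the slope until it is fully home and clamped under the head. Work gently: do not lean hard on the stud or board, and leave the other things on the bench where they are. Let go of the bracket at the end.

Things in the scene. Friction and masses are not known exactly. Their poses are not given: they have to be found in the camera images.
- bracket_grip (a point): Centre of the black fin of the loose yellow keyhole bracket (0.22 kg): fin 36 mm along x, 16 mm thick along y, from 6 to 58 mm above the plate's underside; this point is 31 mm above the underside. Grasp across y. Starts flat on the mat (3 mm above the bench), fin up. Axes: x from the large hole to the slot's end (up the slope when mounted), y across, z out of the plate on the fin side
- bracket: The same bracket, same axes; origin at the centre of the underside of its plate, 110 mm (x) by 90 mm (y), 6 mm thick. Fin centre at x = -25 mm. Open rim round the slot: lips 2 mm thick where the slot leaves the hole (x = +13 mm), rising as ramps to 6 mm at x = +24 mm, then flat
- bracket_hole (a point): Centre of the large hole, 19 mm wide, at the underside: x = +30 mm, z = -31 mm from bracket_grip
- bracket_slot_end (a point): Middle of the end wall of the narrow slot (11 mm wide, straight on from the large hole), at the underside: x = +58 mm, z = -31 mm from bracket_grip
- stand: Fixed blue sloped board (240 mm wide, 220 mm along the slope) on a dark steel stand. Origin under the foot's centre, z up, y level along the board's width, x level, away from the low edge. The face slopes 20 degrees: up-slope is (cos 20, 0, sin 20), outward normal (-sin 20, 0, cos 20) in this frame
- slot_end (a point): Mark at the right-hand (-y) end of the black level adjusting slot, on the board's face, 88 mm above and 24 mm to -y of the stand's origin; axes as the stand's (not tilted). The brass stud is clamped on the slot's line, 6 to 42 mm to the +y side of this mark: just where is not reported and must be felt or seen. The board reaches 120 mm down-slope and 100 mm up-slope of the slot
- stud (a joint): Travel of the brass stud along the board's normal, m: 0 at rest, - pushed in (to -0.008), + pulled out (to 0.006); spring 1 N/mm. At rest the head, 16 mm across, tapered to 12 mm on top, stands 3.5 to 8.5 mm above the board; neck 8 mm across. Covered by solid plate it is pushed in; when the hole comes over it, it springs up through it. Locked, the ramps hold the head lifted 2.5 mm
- cup: Loose white ceramic mug, 85 mm tall, leave alone; origin under its centre
- funnel: Loose stainless funnel standing mouth down, 130 mm tall, leave alone; origin under its centre
- jug: Loose closed green jug, 90 x 140 x 220 mm, leave alone; origin under its centre
- screwdriver: Loose steel screwdriver with red handle, lying, leave alone
- wiper: Loose black wiper arm, 465 mm long, lying, leave alone; origin near its middle
- spanner: Loose spanner, lying, leave alone
There are look-alikes about, which are no part of the job. Several things look just like the bracket: the one meant starts farthest from the robot's base.

How it is judged:
By the outcome, as a careful person would: the job done as asked, in the order asked, and still so for the second after the job is handed in, with the robot touching nothing.
It also fails if it takes over 72 s, if anything falls off the work surface, if the arm or the gripper's body presses on something with over 40 N, if the wrist force passes 120 N, or if a joint passes its speed limit or range.

ROBOT

A 6-joint arm with a two-finger parallel gripper is mounted at the origin on the work surface. World frame = base frame: x ahead of the robot, y to its left, z up, the work surface at z = 0. Lengths are in m, angles in rad, forces in N, time in s.
With the tool pointing down it reaches from about 0.3 to 0.775 m from the base axis. Payload 14.6 kg.
Tool frame: the origin (TCP) lies midway between the tips of the shut fingers; the grasp point (between the pads) lies 19 mm behind it (ctrl.pinch_z is the distance from the TCP to the grasp point, in m); z points along the fingers, y is the line along which they close (so a half turn about z gives the same grasp; the last joint's range is limited). The gripper opens to 94 mm and grips with 3 to 60 N. Pads are 16 mm wide; open, the fingers measure 119 mm over their backs; the gripper's body (75 mm by 177 mm) begins 78 mm behind the grasp point.
Start: joints at [-1.34, 0.3, 1.521, -0, 1.321, -0.067], TCP at [0.161, -0.526, 0.205] pointing down, gripper open.
Joint ranges: [-3.03, 3.03], [-0.79, 2.21], [0.23, 2.52], [-1.04, 4.18], [0, 3.07], [-2.55, 2.55]. Speed limits (rad/s): [2.22, 2.22, 2.57, 3.14, 3.14, 3.14].

INTERFACE

Orientations are given as [roll, pitch, yaw] about the fixed x, y, z axes, in that order (R = Rz(yaw) Ry(pitch) Rx(roll)).
In Python, from station import ctrl gives the robot as it stands.
- The arm moves only by the tool jog_arm, never from a script. Its argument "motion" is a list of rows, each a list of 7 numbers: the shift along the tool's x, y, z in m, then the turn, a rotation vector about the tool's x, y, z in rad, then the opening, from -1 (shut) to 1 (fully open). In form: [[tx, ty, tz, rx, ry, rz, gripper], ...]. A call has 1 to 5 rows; each row shifts and turns the commanded pose from where the row before left it, along the tool's axes as they then stand; what a row does not reach is not made up. A row lasts 1/10 s, in which the tool goes at most 50 mm and 8.59 degrees, less where a joint would pass 70% of its speed; a pose out of reach is approached as far as the arm can. A call is refused whole if a number of a shift passes 0.05 or a number of a turn 0.15, either way. A call with a gripper value outside its range is refused whole. The fingers move at their own pace and stop on an object; "squeeze" is the grip in N (left out, the last holds). Time passes only in rows, so rows that do not move let the fingers close. It gives the time, the measured TCP pose, the force, the opening and the grip force at its end, in the units of the state.
- ctrl.get_obs(): the state, without advancing time (a new reading comes with each control period).
- ctrl.camera(name): name is "side" or "top" or "wrist"; returns the picture (420x560x3 uint8, red, green, blue); there is no depth.
- ctrl.camera_model(name): a dict with "intrinsics" (3x3 intrinsics, pixels), "k1" (the pictures are not rectified: a ray, as slopes to the right and down, at radius r is drawn at 1 + k1 r^2 times it, then the intrinsics apply), "rvec" (rotation vector, rad) and "tvec" (3), from world to camera coordinates, as OpenCV has them. Camera axes: x right, y down, z forward; pixel columns grow to the right and rows downward; lengths in m; the calibration is good to about 2 mm. A picture is of the moment at which its call begins: read the wrist's pose just before it. camera_model takes no time and is no camera call; for the wrist camera it gives the pose at the moment of the call.
- ctrl.hand_in(): hands the job in; it is judged then, once.
The state is a dict: "time_s": time; "qpos": joint angles; "joint_vel": joint speeds; "tau": joint torques, N m; "ee_pos": TCP position; "eef_rot": TCP orientation; "force": force on the tool from outside, world axes, zero at the start; "moment": the same for the moment, N m; "grip_width": finger opening in m; "grip_force": force on a finger pad.
Only numpy, scipy, OpenCV 4.12 (cv2) and the standard library are available. Lean on these libraries where they do the work, as an engineer would, in place of code of your own. Each camera call takes 0.05 s, during which the arm holds its last target. There are 200 camera calls.

## Working session

There is one attempt and no reset: what is moved stays moved. The work goes in short steps, Python scripts to look and compute and a tool call to move; the robot and the scene stay as the last step left them, time stands still between calls to the robot, and variables do not carry over. Pictures are saved under pics/ and viewed, at most 10 in all, crops included, and the job is handed in when it is done.

Besides the shell and the picture viewer there is one more tool, called after ">>>" in YAML: its name, and indented under it one key for each argument. jog_arm: Moves the arm, as the interface text tells. Its arguments: {"type":"object","properties":{"motion":{"type":"array"},"squeeze":{"type":"number"}},"required":["motion"]}

```bash
ls; mkdir -p pics; cat > h.py <<'E'
import numpy as np, cv2
from station import ctrl
from scipy.spatial.transform import Rotation as R
def cam(n):
    m=ctrl.camera_model(n); im=ctrl.camera(n); return im,m
def save(n,im): cv2.imwrite('pics/'+n+'.png',im[:,:,::-1])
def ray(m,px):
    K=np.array(m['intrinsics']); d=np.array([(px[0]-K[0,2])/K[0,0],(px[1]-K[1,2])/K[1,1]])
    k=m['k1']; s=d.copy()
    for _ in range(30): s=d/(1+k*(s@s))
    Rm=cv2.Rodrigues(np.array(m['rvec'],float))[0]; t=np.array(m['tvec'],float).ravel()
    c=-Rm.T@t; v=Rm.T@np.array([s[0],s[1],1]); return c,v/np.linalg.norm(v)
def onz(m,px,z):
    c,v=ray(m,px); return c+v*(z-c[2])/v[2]
def tri(ms,pxs):
    A=np.zeros((3,3));b=np.zeros(3)
    for m,p in zip(ms,pxs):
        c,v=ray(m,p);P=np.eye(3)-np.outer(v,v);A+=P;b+=P@c
    return np.linalg.solve(A,b)
def proj(m,X):
    Rm=cv2.Rodrigues(np.array(m['rvec'],float))[0]; p=Rm@np.array(X)+np.array(m['tvec'],float).ravel()
    s=p[:2]/p[2]; s=s*(1+m['k1']*(s@s)); K=np.array(m['intrinsics']); return K[:2,:2]@s+K[:2,2]
E
python3 - <<'E'
from h import *
import pickle
d={}
for n in['top','side']:
    im,m=cam(n); d[n]=(im,m); save(n,im); c,v=ray(m,(280,210)); print(n,c.round(3),v.round(3))
pickle.dump(d,open('d.pkl','wb'))
print(ctrl.get_obs())
E
```

```text
pics
top [ 0.393 -0.     1.161] [ 0.082  0.013 -0.997]
side [-0.132  0.677  0.821] [ 0.533 -0.573 -0.622]
{'time_s': 0.1, 'qpos': array([-1.33958017e+00,  3.00376303e-01,  1.52152614e+00, -8.01282569e-07,
        1.32070463e+00, -6.66006678e-02]), 'joint_vel': array([-0.00082065,  0.00011197, -0.00045278,  0.00039129,  0.00010485,
       -0.0019258 ]), 'tau': array([ 7.30574757e-04, -5.32645476e+01, -3.53283620e+01,  7.09515042e-02,
        2.35044683e-02, -4.26154634e-05]), 'ee_pos': array([ 0.16133018, -0.52555576,  0.20496157]), 'eef_rot': array([-3.14058043e+00, -6.67367981e-05,  2.97816988e-01]), 'force': array([-0.03006948,  0.016977  , -0.58572304]), 'moment': array([-0.0110699 , -0.00450791,  0.02396985]), 'grip_force': 0.0, 'grip_width': 0.0937839863418413}
```

View pics/top.png

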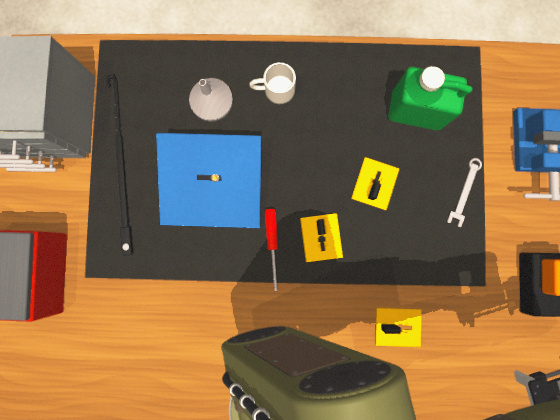

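View pics/side.png

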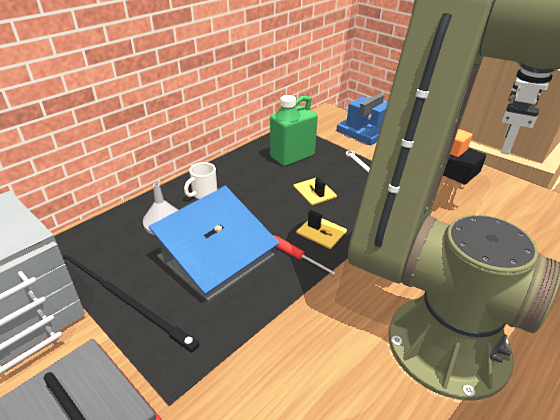

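Candidates for the bracket in the top view: yellow plates at (375,184), (322,238) and (399,328). I expect (375,184) to be the farthest from the base and will check it by measurement and a close crop.

```bash
cat > a.py <<'E'
from h import *
import pickle
d=pickle.load(open('d.pkl','rb'))
im,m=d['top'];hsv=cv2.cvtColor(im,cv2.COLOR_RGB2HSV)
def cnts(hsv,lo,hi,amin):
    k=cv2.inRange(hsv,lo,hi); k=cv2.morphologyEx(k,cv2.MORPH_CLOSE,np.ones((9,9)))
    return [c for c in cv2.findContours(k,cv2.RETR_EXTERNAL,cv2.CHAIN_APPROX_NONE)[0] if cv2.contourArea(c)>amin]
for c in cnts(hsv,(22,150,80),(32,255,255),500):
    r=cv2.minAreaRect(c); P=[onz(m,p,.009) for p in cv2.boxPoints(r)]; ce=np.mean(P,0)
    e=P[1]-P[0]; f=P[2]-P[1]
    print('Y',np.round(r[0],1),ce.round(4),'dist',np.hypot(*ce[:2]).round(3),np.linalg.norm(e).round(4),np.degrees(np.arctan2(e[1],e[0])).round(1),np.linalg.norm(f).round(4),np.degrees(np.arctan2(f[1],f[0])).round(1))
Q={}
for n in('top','side'):
    im2,m2=d[n]; h2=cv2.cvtColor(im2,cv2.COLOR_RGB2HSV)
    c=max(cnts(h2[:, :300],(100,120,100),(115,255,255),3000),key=cv2.contourArea)
    hull=cv2.convexHull(c); 
    _,tr=cv2.minEnclosingTriangle(hull)
    q=cv2.approxPolyDP(hull,10,True)[:,0]; Q[n]=q; print(n,q.tolist())
t=im[120:240,150:270];b=im[150:220,340:410]
save('crop',np.hstack([cv2.resize(t,(400,400),interpolation=2),cv2.resize(b,(400,400),interpolation=2)]))
E
python3 a.py
```

```text
Y [398.5 331. ] [ 0.1981 -0.2811  0.009 ] dist 0.344 0.1106 -89.2 0.0725 -179.7
Y [321.8 237.2] [ 0.4231 -0.0904  0.009 ] dist 0.433 0.0907 -81.4 0.1111 -171.9
Y [375. 183.] [ 0.5606 -0.2214  0.009 ] dist 0.603 0.112 -17.9 0.0917 -107.5
top [[156, 133], [260, 136], [259, 227], [160, 224]]
side [[225, 185], [277, 244], [204, 293], [149, 226]]
```

View pics/crop.png

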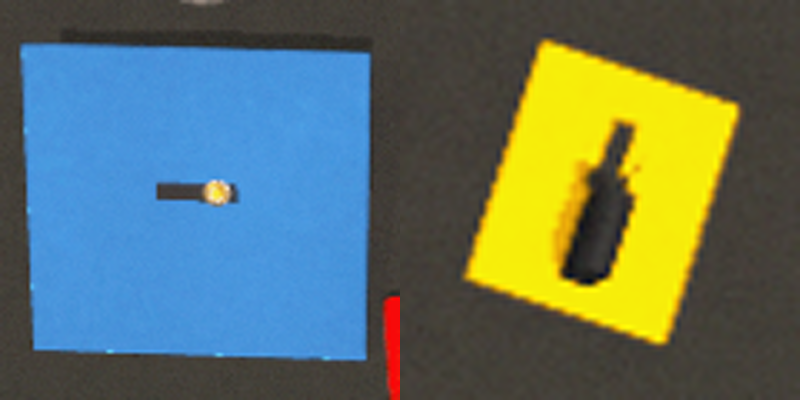

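The crop shows my chosen bracket with its slot pointing up-right (about (622,130) in the crop) and its fin below. The stud head is at about (217,192) in the crop, near the right end of the adjusting slot.

```bash
cat > b.py <<'E'
from h import *
import pickle
d=pickle.load(open('d.pkl','rb'))
(it,mt),(is_,ms)=d['top'],d['side']
T=[(156,133),(260,136),(259,227),(160,224)];S=[(149,226),(225,185),(277,244),(204,293)]
P=[tri([mt,ms],[a,b]) for a,b in zip(T,S)]
print(np.round(P,4)); P=np.array(P); yv=(P[0]-P[1]+P[3]-P[2])/2; xv=(P[0]-P[3]+P[1]-P[2])/2
print('y yaw',np.degrees(np.arctan2(-yv[0],yv[1])),np.linalg.norm(yv),'x yaw',np.degrees(np.arctan2(xv[1],xv[0])),np.linalg.norm(xv),'pitch',np.degrees(np.arctan2(xv[2],np.hypot(*xv[:2]))))
# gold head in both
for n in('top','side'):
    im,m=d[n]; h=cv2.cvtColor(im,cv2.COLOR_RGB2HSV); k=cv2.inRange(h,(12,50,120),(32,255,255))
    x0,x1,y0,y1=(190,240,165,190) if n=='top' else (190,235,215,245)
    mm=np.zeros_like(k);mm[y0:y1,x0:x1]=k[y0:y1,x0:x1]
    ys,xs=np.nonzero(mm); print(n,'gold',len(xs),xs.mean(),ys.mean(),xs.min(),xs.max(),ys.min(),ys.max()); d[n+'g']=(xs.mean(),ys.mean())
    dk=cv2.inRange(h,(0,0,0),(180,255,90)); mm[:]=0;mm[y0:y1,x0:x1]=dk[y0:y1,x0:x1]
    ys,xs=np.nonzero(mm); print(n,'dark',len(xs),xs.min(),xs.max(),ys.min(),ys.max(),ys.mean())
print('stud head',tri([mt,ms],[d['topg'],d['sideg']]), onz(mt,d['topg'],.095))
print('slot right end', onz(mt,(221,178),.088))
E
python3 b.py
```

```text
[[0.649  0.2992 0.1208]
 [0.6458 0.0612 0.1234]
 [0.4444 0.064  0.0401]
 [0.4454 0.3018 0.0458]]
y yaw -0.5015518745084555 0.2379148074741142 x yaw -0.7402518672350723 0.2174243743477058 pitch 21.36113004354474
top gold 42 214.35714285714286 177.61904761904762 211 218 175 181
top dark 60 197 220 175 179 177.45
side gold 24 218.25 228.0 216 221 226 230
side dark 41 204 222 225 237 232.7560975609756
stud head [0.55305705 0.16640991 0.09119317] [0.55303514 0.16632199 0.095     ]
slot right end [0.55347703 0.15187181 0.088     ]
```

```bash
cat >> h.py <<'E'
def Rt(yaw,pitch=0.):
    # tool: x along bracket x, z = -bracket normal ; pitch = board slope
    x=np.array([np.cos(pitch)*np.cos(yaw),np.cos(pitch)*np.sin(yaw),np.sin(pitch)])
    z=-np.array([-np.sin(pitch)*np.cos(yaw),-np.sin(pitch)*np.sin(yaw),np.cos(pitch)])
    return np.column_stack([x,np.cross(z,x),z])
def plan(p,Rg,n,g):
    o=ctrl.get_obs(); R0=R.from_euler('xyz',o['eef_rot']).as_matrix(); p0=o['ee_pos']
    rv=R.from_matrix(R0.T@Rg).as_rotvec(); dp=(np.array(p)-p0)/n; out=[]
    for i in range(n):
        Ri=R0@R.from_rotvec(rv*i/n).as_matrix(); t=Ri.T@dp
        out.append([round(float(a),4) for a in [*t,*(rv/n)]]+[g])
    for i in range(0,n,5): print(out[i:i+5])
E
python3 - <<'E'
from h import *
plan([.50,-.20,.20],Rt(-.312),10,1)
E
```

```text
[[0.0419, -0.0212, 0.0005, -0.0001, 0.0, 0.061, 1], [0.0406, -0.0237, 0.0005, -0.0001, 0.0, 0.061, 1], [0.039, -0.0261, 0.0005, -0.0001, 0.0, 0.061, 1], [0.0374, -0.0285, 0.0005, -0.0001, 0.0, 0.061, 1], [0.0356, -0.0307, 0.0005, -0.0001, 0.0, 0.061, 1]]
[[0.0336, -0.0328, 0.0005, -0.0001, 0.0, 0.061, 1], [0.0316, -0.0348, 0.0005, -0.0001, 0.0, 0.061, 1], [0.0294, -0.0366, 0.0005, -0.0001, 0.0, 0.061, 1], [0.0271, -0.0384, 0.0005, -0.0001, 0.0, 0.061, 1], [0.0247, -0.0399, 0.0005, -0.0001, 0.0, 0.061, 1]]
```

>>> jog_arm:
  motion:
    - [0.042,-0.021,0,0,0,0.061,1]
    - [0.041,-0.024,0,0,0,0.061,1]
    - [0.039,-0.026,0,0,0,0.061,1]
    - [0.037,-0.028,0,0,0,0.061,1]
    - [0.036,-0.031,0,0,0,0.061,1]

```text
time_s: 0.6
ee_pos: [0.3322, -0.3615, 0.2053]
eef_rot: [-3.141, 0.0, -0.01]
force: [0.5, -0.3, 0.1]
grip_width: 0.0939
grip_force: 0.0
```

>>> jog_arm:
  motion:
    - [0.034,-0.033,0,0,0,0.061,1]
    - [0.032,-0.035,0,0,0,0.061,1]
    - [0.029,-0.037,0,0,0,0.061,1]
    - [0.027,-0.038,0,0,0,0.061,1]
    - [0.025,-0.04,0,0,0,0.061,1]

```text
time_s: 1.1
ee_pos: [0.5022, -0.1982, 0.2053]
eef_rot: [-3.142, 0.0, -0.315]
force: [-0.4, -1.8, 0.8]
grip_width: 0.094
grip_force: 0.0
```

>>> jog_arm:
  motion:
    - [0,0,0,0,0,0,1]
    - [0,0,0,0,0,0,1]

```text
time_s: 1.3
ee_pos: [0.5013, -0.1992, 0.2049]
eef_rot: [-3.142, 0.001, -0.31]
force: [0.4, -1.0, 0.3]
grip_width: 0.0939
grip_force: 0.0
```

```bash
cat > w.py <<'E'
from h import *
im,m=cam('wrist'); save('w1',im); c,v=ray(m,(280,210)); print(c,v)
h=cv2.cvtColor(im,cv2.COLOR_RGB2HSV); k=cv2.inRange(h,(22,150,60),(32,255,255)); k=cv2.morphologyEx(k,cv2.MORPH_CLOSE,np.ones((25,25)))
for cc in cv2.findContours(k,cv2.RETR_EXTERNAL,cv2.CHAIN_APPROX_NONE)[0]:
    if cv2.contourArea(cc)<2000: continue
    r=cv2.minAreaRect(cc); q=cv2.approxPolyDP(cv2.convexHull(cc),25,True)[:,0]
    P=np.array([onz(m,p,.009) for p in q]); print(q.tolist()); print(P.round(4).tolist(),P.mean(0).round(4))
    for i in range(len(P)): e=P[i]-P[i-1]; print(np.linalg.norm(e).round(4),np.degrees(np.arctan2(e[1],e[0])).round(2))
print(ctrl.get_obs()['ee_pos'],ctrl.get_obs()['eef_rot'])
E
python3 w.py
```

```text
[ 0.56841707 -0.22086234  0.3842508 ] [-0.21564833  0.07751663 -0.97338942]
[[451, 408], [375, 419], [367, 378], [425, 366]]
[[0.1826, -0.3152, 0.009], [0.1951, -0.222, 0.009], [0.2554, -0.2274, 0.009], [0.2507, -0.2974, 0.009]] [ 0.2209 -0.2655  0.009 ]
0.0703 -165.35
0.094 82.4
0.0606 -5.05
0.0703 -93.9
[[222, 230], [268, 311], [191, 325]]
[[0.4832, -0.1244, 0.009], [0.3762, -0.1416, 0.009], [0.3863, -0.051, 0.009]] [ 0.4152 -0.1057  0.009 ]
0.1215 -37.17
0.1083 -170.9
0.0911 83.65
[[332, 74], [329, 185], [245, 185], [241, 75]]
[[0.5995, -0.2808, 0.009], [0.4953, -0.2481, 0.009], [0.5221, -0.1642, 0.009], [0.6256, -0.196, 0.009]] [ 0.5606 -0.2223  0.009 ]
0.0887 -107.09
0.1092 162.58
0.088 72.33
0.1083 -17.08
[ 0.50082923 -0.20000171  0.20507408] [ 3.14156692e+00  8.65308757e-04 -3.11208423e-01]
```

View pics/w1.png

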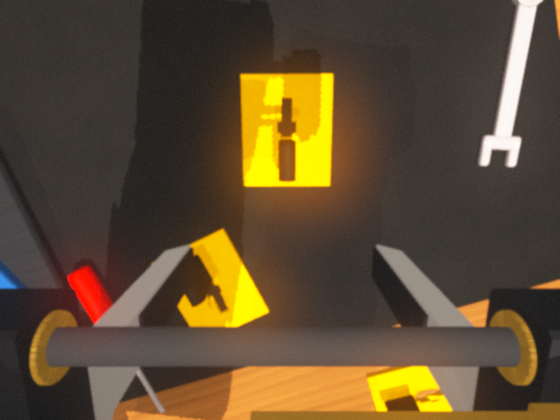

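The wrist view shows the chosen bracket at (287,130) with its fin at (287,158), and the look-alikes at (222,285) and (410,395).

```bash
python3 - <<'E'
from h import *
plan([.5367,-.2146,.015],Rt(-.302),6,1)
E
```

```text
[[0.0065, 0.0005, 0.0317, 0.0, 0.0001, -0.0015, 1], [0.0065, 0.0005, 0.0317, 0.0, 0.0001, -0.0015, 1], [0.0065, 0.0005, 0.0317, 0.0, 0.0001, -0.0015, 1], [0.0064, 0.0005, 0.0317, 0.0, 0.0001, -0.0015, 1], [0.0064, 0.0005, 0.0317, 0.0, 0.0001, -0.0015, 1]]
[[0.0064, 0.0005, 0.0317, 0.0, 0.0001, -0.0015, 1]]
```

>>> jog_arm:
  motion:
    - [0.019,0.0015,0.03,0,0,-0.009,1]
    - [0.0195,0.0015,0.03,0,0,0,1]
    - [0,0,0.04,0,0,0,1]
    - [0,0,0.04,0,0,0,1]
    - [0,0,0.04,0,0,0,1]

```text
time_s: 1.85
ee_pos: [0.536, -0.2158, 0.0241]
eef_rot: [3.141, -0.0, -0.305]
force: [0.0, -0.1, 0.3]
grip_width: 0.0941
grip_force: 0.0
```

>>> jog_arm:
  motion:
    - [0,0,0.01,0,0,0,0.2]
    - [0,0,0,0,0,0,0.2]
  squeeze: 25

```text
time_s: 2.05
ee_pos: [0.536, -0.2151, 0.0149]
eef_rot: [-3.141, 0.002, -0.304]
force: [0.2, 0.0, 0.5]
grip_width: 0.0814
grip_force: 0.0
```

```bash
python3 - <<'E'
from h import *
o=ctrl.get_obs();print(o['ee_pos'],o['eef_rot'],o['grip_width'])
plan([.5367,-.2146,.015],Rt(-.302),1,-1)
E
```

```text
[ 0.53601002 -0.21507692  0.014923  ] [-3.14132375e+00  2.16347963e-03 -3.04294833e-01] 0.0814306248007036
[[0.0005, -0.0007, -0.0001, -0.0003, 0.0022, -0.0023, -1]]
```

>>> jog_arm:
  motion:
    - [0.0005,-0.0007,0,0,0,0,-1]
    - [0,0,0,0,0,0,-1]
    - [0,0,0,0,0,0,-1]
    - [0,0,0,0,0,0,-1]
    - [0,0,0,0,0,0,-1]
  squeeze: 40

```text
time_s: 2.55
ee_pos: [0.5378, -0.2139, 0.0159]
eef_rot: [3.142, -0.001, -0.303]
force: [-0.5, 0.5, 0.6]
grip_width: 0.0417
grip_force: 0.0
```

>>> jog_arm:
  motion:
    - [0,0,0,0,0,0,-1]
    - [0,0,0,0,0,0,-1]
    - [0,0,0,0,0,0,-1]

```text
time_s: 2.85
ee_pos: [0.5377, -0.2139, 0.0154]
eef_rot: [-3.142, 0.0, -0.303]
force: [0.3, 0.4, 0.1]
grip_width: 0.0176
grip_force: 0.0
```

>>> jog_arm:
  motion:
    - [0,0,-0.01,0,0,0,-1]
    - [0,0,-0.03,0,0,0,-1]
    - [0,0,-0.05,0,0,0,-1]
    - [0,0,-0.05,0,0,0,-1]
    - [0,0,-0.05,0,0,0,-1]

```text
time_s: 3.35
ee_pos: [0.5371, -0.2136, 0.208]
eef_rot: [-3.142, 0.0, -0.303]
force: [1.3, -0.1, -2.9]
grip_width: 0.0159
grip_force: 40.0
```

```bash
python3 - <<'E'
from h import *
plan([.415,.166,.16],Rt(-.01,np.radians(20)),10,-1)
E
```

```text
[[-0.023, -0.0326, 0.0048, 0.0051, 0.0347, -0.029, -1], [-0.0222, -0.0332, 0.0042, 0.0051, 0.0347, -0.029, -1], [-0.0214, -0.0338, 0.0036, 0.0051, 0.0347, -0.029, -1], [-0.0205, -0.0344, 0.0031, 0.0051, 0.0347, -0.029, -1], [-0.0196, -0.035, 0.0025, 0.0051, 0.0347, -0.029, -1]]
[[-0.0186, -0.0355, 0.0021, 0.0051, 0.0347, -0.029, -1], [-0.0176, -0.036, 0.0016, 0.0051, 0.0347, -0.029, -1], [-0.0166, -0.0365, 0.0012, 0.0051, 0.0347, -0.029, -1], [-0.0156, -0.037, 0.0008, 0.0051, 0.0347, -0.029, -1], [-0.0146, -0.0374, 0.0005, 0.0051, 0.0347, -0.029, -1]]
```

>>> jog_arm:
  motion:
    - [-0.023,-0.033,0.005,0.005,0.035,-0.029,-1]
    - [-0.022,-0.033,0.004,0.005,0.035,-0.029,-1]
    - [-0.021,-0.034,0.004,0.005,0.035,-0.029,-1]
    - [-0.02,-0.034,0.003,0.005,0.035,-0.029,-1]
    - [-0.02,-0.035,0.003,0.005,0.035,-0.029,-1]

```text
time_s: 3.85
ee_pos: [0.4764, -0.023, 0.1809]
eef_rot: [-3.129, -0.178, -0.158]
force: [-0.1, 0.7, -2.4]
grip_width: 0.0154
grip_force: 40.0
```

>>> jog_arm:
  motion:
    - [-0.019,-0.035,0.002,0.005,0.035,-0.029,-1]
    - [-0.018,-0.036,0.002,0.005,0.035,-0.029,-1]
    - [-0.017,-0.036,0.001,0.005,0.035,-0.029,-1]
    - [-0.016,-0.037,0.001,0.005,0.035,-0.029,-1]
    - [-0.015,-0.037,0.001,0.005,0.035,-0.029,-1]

```text
time_s: 4.35
ee_pos: [0.4137, 0.1655, 0.1555]
eef_rot: [3.141, -0.355, -0.009]
force: [1.5, -0.3, -1.4]
grip_width: 0.0157
grip_force: 40.0
```

>>> jog_arm:
  motion:
    - [0,0,0,0,0,0,-1]
    - [0,0,0,0,0,0,-1]
    - [0,0,0,0,0,0,-1]

```text
time_s: 4.65
ee_pos: [0.4149, 0.1635, 0.1553]
eef_rot: [3.14, -0.352, -0.011]
force: [0.5, -0.1, -2.2]
grip_width: 0.0161
grip_force: 40.0
```

```bash
python3 - <<'E'
from h import *
import pickle
o=ctrl.get_obs(); im,m=cam('wrist'); save('w2',im); s,ms=cam('side'); t,mt=cam('top'); pickle.dump((o,im,m,s,ms,t,mt),open('d2.pkl','wb'))
print(o['ee_pos'],o['eef_rot'],o['force'])
E
```

```text
[0.41488183 0.16354678 0.15529526] [ 3.13997175 -0.35235936 -0.01095502] [ 0.45867134 -0.12291642 -2.21055924]
```

View pics/w2.png

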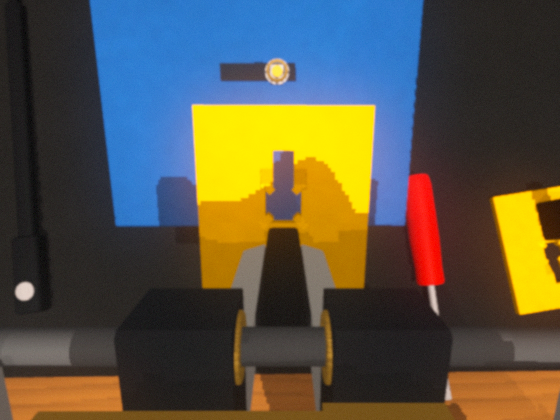

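The wrist view shows the held bracket, with its front corners at (193,105) and (375,105). The stud head is at (277,71) in the adjusting slot, which runs from x=221 to x=296.

```bash
cat > c.py <<'E'
from h import *
import pickle
o,im,m,s,ms,t,mt=pickle.load(open('d2.pkl','rb')); d=pickle.load(open('d.pkl','rb'))
h=cv2.cvtColor(im,cv2.COLOR_RGB2HSV)
k=cv2.inRange(h,(18,150,60),(34,255,255)); k[:, :150]=0;k[:,420:]=0
for y in(104,105,106,107,108,110,120,150):
    xs=np.nonzero(k[y])[0]; print(y,xs.min() if len(xs) else None,xs.max() if len(xs) else None,len(xs))
b=cv2.inRange(h,(95,100,50),(125,255,255))
hole=im[60:90,210:310]
g=cv2.inRange(h,(95,120,80),(125,255,255))[60:85,210:305]
ys,xs=np.nonzero(g==0); print('slot dark/gold bbox',xs.min()+210,xs.max()+210,ys.min()+60,ys.max()+60)
gd=cv2.inRange(h,(12,30,100),(34,255,255))[58:86,255:295]; ys,xs=np.nonzero(gd); print('gold',xs.min()+255,xs.max()+255,ys.min()+58,ys.max()+58,xs.mean()+255,ys.mean()+58,len(xs))
# plate slot through-hole: non-yellow columns
for y in (155,165,175,190,200,205,210,215,220):
    xs=np.nonzero(k[y,240:330]==0)[0]+240; print(y,xs.min() if len(xs) else 0,xs.max() if len(xs) else 0)
E
python3 c.py
```

```text
104 None None 0
105 194 202 9
106 193 373 181
107 193 373 181
108 193 373 181
110 193 373 181
120 194 373 180
150 195 371 168
slot dark/gold bbox 220 295 60 84
gold 265 288 59 82 276.57553956834533 70.55155875299761 417
155 273 293
165 273 293
175 273 293
190 274 292
200 265 301
205 265 300
210 265 300
215 272 294
220 275 291
```

```bash
cat > e.py <<'E'
from h import *
import pickle
o,im,m,s,ms,t,mt=pickle.load(open('d2.pkl','rb')); d=pickle.load(open('d.pkl','rb'))
Rm=R.from_euler('xyz',o['eef_rot']).as_matrix(); p0=o['ee_pos']
def tool(X): return Rm.T@(np.array(X)-p0)
c,_=ray(m,(280,210)); print('cam in tool',tool(c).round(4))
def ontz(px,z): # intersect with tool plane z
    c,v=ray(m,px); c=tool(c); v=Rm.T@v; return c+v*(z-c[2])/v[2]
L,Rr=(193,105.5),(374,105.5)
for z in np.arange(-.002,.016,.002):
    a,b=ontz(L,z),ontz(Rr,z); print(round(z,4),'width',(b-a).round(4),'mid',((a+b)/2).round(4))
w=(276.8,70.7); S=tri([m,mt],[w,(214.4,177.6)]); print('stud w+t',S.round(4),'w+t+s',tri([m,mt,ms],[w,(214.4,177.6),(218.2,228)]).round(4))
for z in(.090,.094,.096): print(z,onz(m,w,z).round(4))
print('slot ends',onz(m,(295.5,72),.088).round(4),onz(m,(220,72),.088).round(4))
# side view of the carried bracket
save('s2',cv2.resize(s[150:310,130:330],(800,640))[:600])
E
python3 e.py
```

```text
cam in tool [ 0.0703  0.0003 -0.1793]
-0.002 width [0.0001 0.085  0.    ] mid [ 0.0792  0.0004 -0.002 ]
0.0 width [0.0001 0.086  0.    ] mid [0.0793 0.0004 0.    ]
0.002 width [0.0001 0.0869 0.    ] mid [0.0794 0.0004 0.002 ]
0.004 width [0.0001 0.0879 0.    ] mid [0.0795 0.0004 0.004 ]
0.006 width [0.0001 0.0888 0.    ] mid [0.0796 0.0004 0.006 ]
0.008 width [0.0001 0.0898 0.    ] mid [0.0797 0.0004 0.008 ]
0.01 width [0.0001 0.0908 0.    ] mid [0.0798 0.0004 0.01  ]
0.012 width [0.0001 0.0917 0.    ] mid [0.0799 0.0004 0.012 ]
0.014 width [0.0001 0.0927 0.    ] mid [0.08   0.0004 0.014 ]
stud w+t [0.5531 0.1663 0.0954] w+t+s [0.5537 0.1664 0.0916]
0.09 [0.556  0.1664 0.09  ]
0.094 [0.5539 0.1664 0.094 ]
0.096 [0.5528 0.1664 0.096 ]
slot ends [0.5559 0.1523 0.088 ] [0.5564 0.2093 0.088 ]
```

```bash
cat >> h.py <<'E'
P0=np.array([.556,.1664,.088]); RB=Rt(-.011,np.radians(20)); OFF=np.array([.0297,.0004,.0144])
def goal(x=0,y=0,h=0): return P0+RB@np.array([x,-y,-h])-RB@OFF   # hole wrt stud, stand axes x upslope,y,normal
def where():
    o=ctrl.get_obs(); Rm=R.from_euler('xyz',o['eef_rot']).as_matrix(); v=RB.T@(o['ee_pos']+Rm@OFF-P0)
    print('hole x,y,h mm',(v*[1,-1,-1]*1e3).round(2),'F upslope,y,normal',(RB.T@o['force']*[1,-1,-1]).round(1),'rot err tool',R.from_matrix(Rm.T@RB).as_rotvec().round(4),'t',o['time_s'])
E
python3 - <<'E'
from h import *
where(); plan(goal(0,0,.016),RB,5,-1)
E
```

```text
hole x,y,h mm [-79.75  -5.19  96.93] F upslope,y,normal [-1.2 -0.4 -2. ] rot err tool [ 0.002  -0.0032 -0.0009] t 4.8
[[0.0159, -0.0011, 0.0162, 0.0004, -0.0006, -0.0002, -1], [0.0159, -0.0011, 0.0162, 0.0004, -0.0006, -0.0002, -1], [0.0159, -0.0011, 0.0162, 0.0004, -0.0006, -0.0002, -1], [0.0159, -0.001, 0.0162, 0.0004, -0.0006, -0.0002, -1], [0.0159, -0.001, 0.0162, 0.0004, -0.0006, -0.0002, -1]]
```

>>> jog_arm:
  motion:
    - [0.027,-0.002,0.013,0.001,-0.001,0,-1]
    - [0.027,-0.002,0.013,0.001,-0.001,0,-1]
    - [0.026,-0.001,0.013,0,-0.001,0,-1]
    - [0,0,0.02,0,0,0,-1]
    - [0,0,0.015,0,0,0,-1]

```text
time_s: 5.3
ee_pos: [0.516, 0.167, 0.1119]
eef_rot: [-3.142, -0.349, -0.012]
force: [0.5, 0.3, -3.2]
grip_width: 0.0158
grip_force: 40.0
```

>>> jog_arm:
  motion:
    - [0,0,0,0,0,0,-1]
    - [0,0,0,0,0,0,-1]
    - [0,0,0,0,0,0,-1]

```text
time_s: 5.6
ee_pos: [0.5154, 0.168, 0.1139]
eef_rot: [-3.141, -0.35, -0.01]
force: [-0.0, 0.6, -2.3]
grip_width: 0.016
grip_force: 40.0
```

```bash
python3 - <<'E'
from h import *
where(); plan(goal(0,0,.013),RB,1,-1)
im,m=cam('wrist'); save('w3',cv2.resize(im[60:240,180:390],(700,600)))
E
```

```text
hole x,y,h mm [ 0.38  0.75 23.87] F upslope,y,normal [-0.8  0.6 -2.1] rot err tool [-0.0009 -0.0014  0.0005] t 5.6
[[-0.0004, 0.0007, 0.0108, -0.0009, -0.0014, 0.0005, -1]]
```

View pics/w3.png

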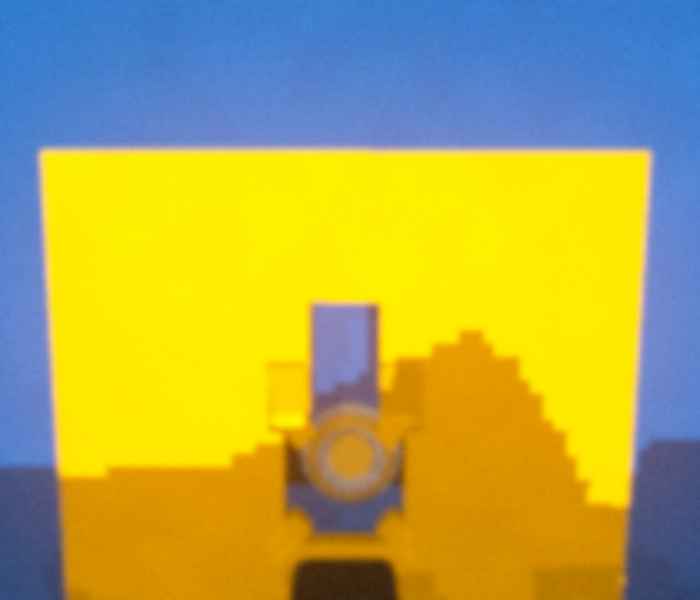

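The crop shows the stud head through the hole at (350,455). The hole's centre column is about 345, and the slot's end wall is at row 303.

```bash
python3 - <<'E'
from h import *
o=ctrl.get_obs();m=ctrl.camera_model('wrist');Rm=R.from_euler('xyz',o['eef_rot']).as_matrix()
crop=lambda X:((proj(m,X)-[180,60])/.3).round(0)
tl=lambda x,y,z:o['ee_pos']+Rm@np.array([x,y,z])
print('slot end top',crop(tl(.0577,.0004,.0084)),'bottom',crop(tl(.0577,.0004,.0144)),'front edge',crop(tl(.0797,.0004,.0084)))
print('hole lower edge top/bottom',crop(tl(.0202,.0004,.0084)),crop(tl(.0202,.0004,.0144)))
print('hole right',crop(tl(.0297,.0099,.0144)),crop(tl(.0297,-.0091,.0144)))
print('stud pred',crop(P0+RB@[0,0,-.0085]))
E
```

```text
slot end top [345. 302.] bottom [345. 299.] front edge [345. 152.]
hole lower edge top/bottom [344. 537.] [344. 528.]
hole right [402. 472.] [287. 472.]
stud pred [350. 456.]
```

The predictions match the picture to about 1 px, so I'll correct and descend gently.

>>> jog_arm:
  motion:
    - [-0.0004,0.0007,0.006,-0.0009,-0.0014,0.0005,-1]
    - [0,0,0.005,0,0,0,-1]
    - [0,0,0,0,0,0,-1]
    - [0,0,0,0,0,0,-1]

```text
time_s: 6.05
ee_pos: [0.5184, 0.1674, 0.1022]
eef_rot: [3.141, -0.348, -0.01]
force: [0.9, 0.3, -2.9]
grip_width: 0.0153
grip_force: 40.0
```

```bash
python3 - <<'E'
from h import *
where()
E
```

```text
hole x,y,h mm [-0.76  0.21 11.8 ] F upslope,y,normal [-0.1  0.3 -3. ] rot err tool [0.0003 0.0016 0.0006] t 6.05
```

>>> jog_arm:
  motion:
    - [0.0003,0.0002,0.002,0,0,0,-1]
    - [0,0,0.002,0,0,0,-1]
    - [0,0,0.002,0,0,0,-1]
    - [0,0,0,0,0,0,-1]

```text
time_s: 6.45
ee_pos: [0.5209, 0.1671, 0.0967]
eef_rot: [3.141, -0.348, -0.01]
force: [0.9, 0.0, -1.6]
grip_width: 0.0157
grip_force: 40.0
```

```bash
python3 - <<'E'
from h import *
where()
ctrl.camera('top'); where()
E
```

```text
hole x,y,h mm [-0.32 -0.05  5.75] F upslope,y,normal [ 0.3  0.  -1.8] rot err tool [0.0003 0.0012 0.0005] t 6.45
hole x,y,h mm [-0.28 -0.01  5.9 ] F upslope,y,normal [-0.3 -0.5 -2.2] rot err tool [0.0003 0.0011 0.0006] t 6.5
```

>>> jog_arm:
  motion:
    - [0.0003,0,0.0015,0,0,0,-1]
    - [0,0,0.0015,0,0,0,-1]
    - [0,0,0,0,0,0,-1]

```text
time_s: 6.8
ee_pos: [0.522, 0.1672, 0.0939]
eef_rot: [3.141, -0.347, -0.01]
force: [-0.0, 0.4, -2.7]
grip_width: 0.0161
grip_force: 40.0
```

>>> jog_arm:
  motion:
    - [0,0,0.001,0,0,0,-1]
    - [0,0,0.0005,0,0,0,-1]
    - [0,0,0,0,0,0,-1]

```text
time_s: 7.1
ee_pos: [0.5226, 0.1672, 0.0929]
eef_rot: [3.141, -0.348, -0.01]
force: [-3.1, -1.1, 1.6]
grip_width: 0.0157
grip_force: 40.0
```

```bash
python3 - <<'E'
from h import *
where()
ctrl.camera('top'); where()
E
```

```text
hole x,y,h mm [-0.06  0.    1.6 ] F upslope,y,normal [-2.3 -1.1  2.5] rot err tool [0.0002 0.0012 0.0006] t 7.1
hole x,y,h mm [-0.06  0.01  1.61] F upslope,y,normal [-3.3 -0.9  3. ] rot err tool [0.0002 0.0012 0.0006] t 7.15
```

>>> jog_arm:
  motion:
    - [0,0,0.0005,0,0,0,-1]
    - [0,0,0,0,0,0,-1]

```text
time_s: 7.35
ee_pos: [0.5226, 0.1672, 0.0929]
eef_rot: [3.141, -0.348, -0.01]
force: [-11.1, -2.6, 10.6]
grip_width: 0.0158
grip_force: 40.0
```

```bash
python3 - <<'E'
from h import *
where()
im,m=cam('wrist'); s,ms=cam('side'); where()
a=cv2.resize(im[90:240,180:390],(560,400),interpolation=2); b=cv2.resize(s[170:300,150:290],(240,400)) 
b=cv2.resize(s[160:300,140:300],(229*2,400))[:, :240]
save('w4',np.vstack([np.hstack([a,np.zeros((400,0,3),np.uint8)])])) ; save('s4',cv2.resize(s[140:300,130:310],(720,560),interpolation=2))
E
```

```text
hole x,y,h mm [-0.05  0.01  1.61] F upslope,y,normal [-6.8 -2.7 13.8] rot err tool [0.0003 0.0012 0.0006] t 7.35
hole x,y,h mm [-0.05 -0.    1.6 ] F upslope,y,normal [-7.7 -1.6 13.7] rot err tool [0.0003 0.0012 0.0005] t 7.45
```

View pics/w4.png

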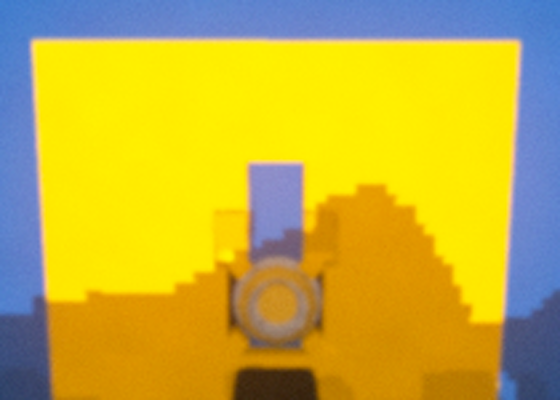

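The head stands inside the hole at (278,303). The stiff contact, about 20 N/mm, means the plate lies flat on the board. I'll ease off a little and slide down.

>>> jog_arm:
  motion:
    - [-0.001,0,-0.0004,0,0,0,-1]
    - [-0.002,0,0,0,0,0,-1]
    - [-0.002,0,0,0,0,0,-1]
    - [0,0,0,0,0,0,-1]

```text
time_s: 7.85
ee_pos: [0.5181, 0.1674, 0.0913]
eef_rot: [3.142, -0.349, -0.01]
force: [-0.6, 0.4, 3.8]
grip_width: 0.016
grip_force: 40.0
```

```bash
python3 - <<'E'
from h import *
where()
E
```

```text
hole x,y,h mm [-4.79  0.16  1.63] F upslope,y,normal [0.7 0.4 3.7] rot err tool [-0.0001  0.0003  0.0006] t 7.85
```

>>> jog_arm:
  motion:
    - [-0.002,0.0001,0,0,0,0,-1]
    - [-0.002,0,0,0,0,0,-1]
    - [-0.002,0,0,0,0,0,-1]
    - [-0.001,0,0,0,0,0,-1]
    - [0,0,0,0,0,0,-1]

```text
time_s: 8.35
ee_pos: [0.5116, 0.1673, 0.0889]
eef_rot: [3.141, -0.349, -0.01]
force: [0.2, 0.2, 5.3]
grip_width: 0.0154
grip_force: 40.0
```

```bash
python3 - <<'E'
from h import *
where()
E
```

```text
hole x,y,h mm [-11.75  -0.02   1.63] F upslope,y,normal [2.  0.2 4.9] rot err tool [-0.0001  0.0003  0.0005] t 8.35
```

>>> jog_arm:
  motion:
    - [-0.002,0,0,0,0,0,-1]
    - [-0.002,0,0,0,0,0,-1]
    - [-0.002,0,0,0,0,0,-1]
    - [-0.001,0,0,0,0,0,-1]
    - [0,0,0,0,0,0,-1]

```text
time_s: 8.85
ee_pos: [0.505, 0.1674, 0.0865]
eef_rot: [3.141, -0.349, -0.01]
force: [2.7, -0.3, 5.6]
grip_width: 0.0156
grip_force: 40.0
```

```bash
python3 - <<'E'
from h import *
where()
E
```

```text
hole x,y,h mm [-1.878e+01  1.000e-02  1.620e+00] F upslope,y,normal [ 4.5 -0.3  4.3] rot err tool [-0.0001  0.0003  0.0006] t 8.85
```

>>> jog_arm:
  motion:
    - [-0.002,0,0,0,0,0,-1]
    - [-0.002,0,0,0,0,0,-1]
    - [-0.0005,0,0,0,0,0,-1]
    - [0,0,0,0,0,0,-1]

```text
time_s: 9.25
ee_pos: [0.5007, 0.1674, 0.0849]
eef_rot: [3.141, -0.349, -0.01]
force: [2.0, -0.0, 6.1]
grip_width: 0.0158
grip_force: 40.0
```

```bash
python3 - <<'E'
from h import *
where()
E
```

```text
hole x,y,h mm [-2.328e+01  1.000e-02  1.620e+00] F upslope,y,normal [4. 0. 5.] rot err tool [-0.0001  0.0003  0.0006] t 9.25
```

>>> jog_arm:
  motion:
    - [-0.0005,0,0,0,0,0,-1]
    - [-0.0005,0,0,0,0,0,-1]
    - [0,0,0,0,0,0,-1]

```text
time_s: 9.55
ee_pos: [0.4999, 0.1674, 0.0847]
eef_rot: [3.142, -0.349, -0.01]
force: [3.5, -1.0, 5.2]
grip_width: 0.0158
grip_force: 40.0
```

```bash
python3 - <<'E'
from h import *
where()
E
```

```text
hole x,y,h mm [-2.417e+01  1.000e-02  1.640e+00] F upslope,y,normal [ 5.1 -1.   3.6] rot err tool [-0.0001  0.0001  0.0005] t 9.55
```

>>> jog_arm:
  motion:
    - [-0.0004,0,0,0,0,0,-1]
    - [0,0,0,0,0,0,-1]

```text
time_s: 9.75
ee_pos: [0.4997, 0.1674, 0.0846]
eef_rot: [-3.142, -0.349, -0.01]
force: [5.1, -0.2, 5.3]
grip_width: 0.0155
grip_force: 40.0
```

>>> jog_arm:
  motion:
    - [-0.0004,0,0,0,0,0,-1]
    - [0,0,0,0,0,0,-1]

```text
time_s: 9.95
ee_pos: [0.4995, 0.1674, 0.0846]
eef_rot: [-3.142, -0.35, -0.01]
force: [6.5, -0.2, 3.6]
grip_width: 0.0154
grip_force: 40.0
```

```bash
python3 - <<'E'
from h import *
where()
E
```

```text
hole x,y,h mm [-24.55   0.03   1.71] F upslope,y,normal [ 7.3 -0.2  1.2] rot err tool [-0.0003 -0.0008  0.0005] t 9.95
```

>>> jog_arm:
  motion:
    - [-0.0004,0,0.0002,0,0,0,-1]
    - [-0.0003,0,0,0,0,0,-1]
    - [0,0,0,0,0,0,-1]

```text
time_s: 10.25
ee_pos: [0.4994, 0.1674, 0.0845]
eef_rot: [-3.141, -0.351, -0.01]
force: [7.8, -0.4, 6.9]
grip_width: 0.0157
grip_force: 40.0
```

```bash
python3 - <<'E'
from h import *
where()
im,m=cam('wrist'); save('w5',cv2.resize(im[90:240,180:390],(700,500),interpolation=2))
E
```

```text
hole x,y,h mm [-24.66   0.04   1.76] F upslope,y,normal [ 9.7 -0.3  3.8] rot err tool [-0.0005 -0.0019  0.0005] t 10.25
```

View pics/w5.png

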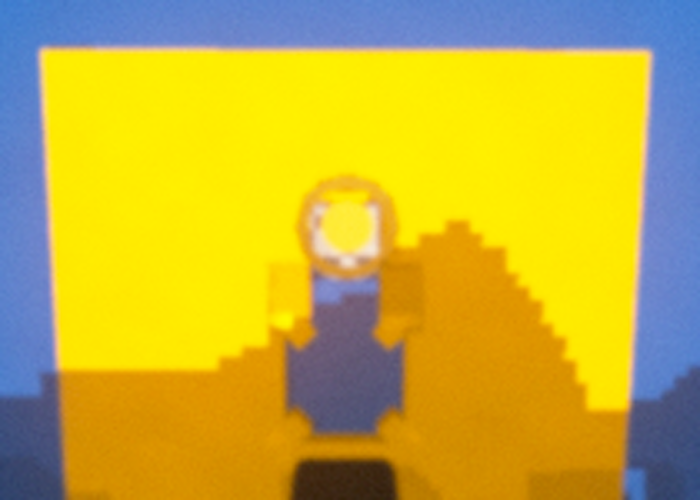

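The head at (348,227) now covers the slot end. The last 0.7 mm of command gave only 0.1 mm of motion while the force rose, so the bracket is on the end wall. Next I relieve half the push, then release.

>>> jog_arm:
  motion:
    - [0.0005,0,0,0,0,0,-1]
    - [0,0,0,0,0,0,-0.3]
    - [0,0,0,0,0,0,-0.3]
    - [0,0,0,0,0,0,-0.3]
    - [0,0,0,0,0,0,-0.3]

```text
time_s: 10.8
ee_pos: [0.4984, 0.1672, 0.0834]
eef_rot: [3.141, -0.347, -0.01]
force: [0.9, 0.4, 0.6]
grip_width: 0.0329
grip_force: 0.0
```

>>> jog_arm:
  motion:
    - [0,0,0,0,0,0,0]
    - [0,0,0,0,0,0,0]
    - [0,0,0,0,0,0,0]

```text
time_s: 11.1
ee_pos: [0.4987, 0.1673, 0.0838]
eef_rot: [3.141, -0.348, -0.01]
force: [-0.1, 0.4, -0.2]
grip_width: 0.0466
grip_force: 0.0
```

>>> jog_arm:
  motion:
    - [0,0,-0.01,0,0,0,0]
    - [0,0,-0.02,0,0,0,0]
    - [0,0,-0.04,0,0,0,0]
    - [0,0,-0.04,0,0,0,0]
    - [0,0,0,0,0,0,0]

```text
time_s: 11.6
ee_pos: [0.4619, 0.1685, 0.1927]
eef_rot: [-3.139, -0.355, -0.011]
force: [0.5, -0.5, -1.0]
grip_width: 0.0471
grip_force: 0.0
```

```bash
python3 - <<'E'
from h import *
o=ctrl.get_obs();print(o['force'],o['grip_width'],o['ee_pos'])
im,m=cam('wrist'); t,mt=cam('top');save('w6',np.hstack([cv2.resize(im[60:360,120:460],(500,440),interpolation=2),cv2.resize(t[120:320,140:276],(300,440),interpolation=2)]))
# front edge and end-wall prediction of a home bracket: hole at -24 mm, underside on the face
n=np.array([0,0,-1.])
for nm,x,z in(('front edge',50,6),('head top',0,11)): print(nm,((proj(m,P0+RB@np.array([(x if z==11 else x-24)*1e-3,0,-z*1e-3]))-[120,60])*[500/340,440/300]).round(0))
E
```

```text
[ 0.48681956 -0.48137375 -0.97579555] 0.04714686344245318 [0.46187384 0.16848568 0.19274982]
front edge [242.  81.]
head top [242. 130.]
```

View pics/w6.png

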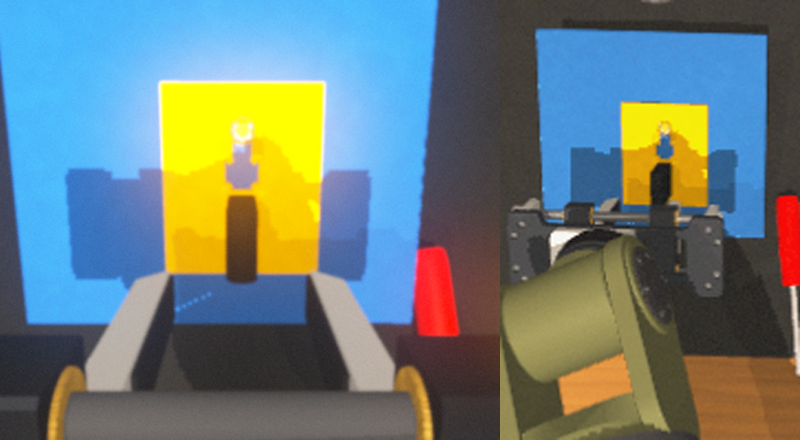

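The bracket lies flat with the head at the slot's end, at (242,130), and its front edge at row 81. Both match the prediction for a fully home bracket, and the gripper is clear, so I'm handing in.

```bash
python3 -c "
from station import ctrl
print(ctrl.hand_in())"
```

```text
the job is handed in; nothing more can be done
None
```

The bracket is pressed over the stud, slid down to the slot's end wall and released, and the job is handed in at about 12 s; the highest wrist force I read was about 16 N, and the hand-in returned no verdict.

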